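Pick the softest seat spring

ROBOT

A 6-joint arm with a two-finger parallel gripper is mounted at the origin on the work surface. World frame = base frame: x ahead of the robot, y to its left, z up, the work surface at z = 0. Lengths are in m, angles in rad, forces in N, time in s.
With the tool pointing down it reaches from about 0.225 to 0.875 m from the base axis. Payload 3.4 kg.
Tool frame: the origin (TCP) lies at the very end of the fingers, on their centre line; the grasp point (between the pads) lies 19 mm behind it (manip.grasp_offset is the distance from the TCP to the grasp point, in m); x points along the fingers, y is the direction in which the jaws open and shut, and the axes are right-handed (so a half turn about x gives the same grasp; the last joint's range is limited). The gripper opens to 85 mm and grips with 20 to 120 N. Pads are 22 mm wide; open, the fingers measure 114 mm over their backs; the gripper's body (76 mm by 85 mm) begins 54 mm behind the grasp point. The pads swing forward as they close: fully open they stand 13 mm farther back than shut.
Start: joints at [1.226, 0.276, 1.505, -0, 1.361, -0.121], TCP at [0.128, 0.561, 0.231] pointing down, gripper open.
Joint ranges: [-2.89, 2.89], [-0.75, 2.08], [0.22, 2.7], [-1.18, 4.32], [0.11, 2.71], [-2.7, 2.7]. Speed limits (rad/s): [2.57, 2.57, 3.14, 3.14, 3.14, 3.14].

INTERFACE

Orientations are given as a unit quaternion [w, x, y, z].
In Python, from rig import manip gives the robot as it stands.
- The arm moves only by the tool step_arm, never from a script. Its argument "increments" is a list of rows, each an object with "grip": the opening, from 0 (shut) to 1 (fully open); "delta_pos": the shift along the world's x, y, z in m, a list of three; "twist": the turn about the world's z in degrees. A call has 1 to 10 rows; each row shifts and turns the commanded pose from where the row before left it; what a row does not reach is not made up. A row lasts 1/12 s, in which the tool goes at most 41.7 mm and 7.16 degrees, less where a joint would pass 70% of its speed; a pose out of reach is approached as far as the arm can. A call with a gripper value outside its range is refused whole. The fingers move at their own pace and stop on an object; "force" is the grip in N (left out, the last holds). Time passes only in rows, so rows that do not move let the fingers close. It gives the time, the measured TCP pose, the force and the opening at its end, in the units of the state.
- manip.get_state(): the state, without advancing time (a new reading comes with each control period).
- manip.get_image(name): name is "side" or "top"; returns a dict with "img" (420x560x3 uint8, red, green, blue), "fx", "fy", "cx", "cy" (pixels), "D" ([k1, k2, p1, p2, k3] as OpenCV has them; the pictures are not rectified), "rvec" (rotation vector, rad) and "tvec" (3), from world to camera coordinates, as OpenCV has them. Camera axes: x right, y down, z forward; pixel columns grow to the right and rows downward; lengths in m; the calibration is good to about 2 mm. A picture is of the moment at which its call begins. There is no depth.
- manip.sign_off(): hands the job in, once; it reports no verdict.
The state is a dict: "clock": time; "qpos": joint angles; "qd": joint speeds; "effort": joint torques, N m; "position": TCP position; "ee_rot": TCP orientation; "contact_force": force on the tool from outside, world axes, zero at the start; "moment": the same for the moment, N m; "width": finger opening in m.
Only numpy, scipy, OpenCV 4.12 (cv2) and the standard library are available. Lean on these libraries where they do the work, as an engineer would, in place of code of your own. Each camera call takes 0.05 s, during which the arm holds its last target. There are 200 camera calls.

TASK

Three look-alike seat-spring samples stand in a row on the plywood board. Starting with the one on the robot's left and going to the right, press down each round cork pad with the fingertips until you feel it give some millimetres, letting it rise again before the next, and then push the red tag on the block of the softest one all the way down. Leave the other two tags up, grasp and lift nothing, and leave the things standing around where they are.

Things in the scene. Friction and masses are not known exactly. Their poses are not given: they have to be found in the camera images.
- board: plywood board, 210 (x) by 460 (y) by 12 mm thick, fixed to the table, on which the three samples are screwed; origin: centre of its underside. Its y axis runs along the row of samples, roughly towards the robot's left (turned by up to 0.25 rad)
- left_pad (a point): centre of the top face, when up, of the round cork seat pad (70 mm diameter) of the sample at the robot's left (+y end of the board); fixed to the board, 81 mm above the table, axes as the board's. All samples look alike: a grey block 144 by 90 mm, 25 mm high, the sprung pad near the robot, and beyond it a red tag, 70 mm from the pad's centre along the board's +x; neighbours stand 145 mm apart. Which spring stands where changes from run to run
- left_tag (a point): centre of the top face, when fully up, of the red tag of that same sample (left); fixed to the board, 67 mm above the table. The tag's flat top is 26 (x) by 32 (y) mm on an upright strip; at the start it is 0 to 4 mm lower than this point, and fully down it is 18 mm lower
- middle_pad (a point): centre of the top face, when up, of the round cork seat pad (70 mm diameter) of the sample in the middle; fixed to the board, 81 mm above the table, axes as the board's. All samples look alike: a grey block 144 by 90 mm, 25 mm high, the sprung pad near the robot, and beyond it a red tag, 70 mm from the pad's centre along the board's +x; neighbours stand 145 mm apart. Which spring stands where changes from run to run
- middle_tag (a point): centre of the top face, when fully up, of the red tag of that same sample (middle); fixed to the board, 67 mm above the table. The tag's flat top is 26 (x) by 32 (y) mm on an upright strip; at the start it is 0 to 4 mm lower than this point, and fully down it is 18 mm lower
- right_pad (a point): centre of the top face, when up, of the round cork seat pad (70 mm diameter) of the sample at the robot's right (-y end of the board); fixed to the board, 81 mm above the table, axes as the board's. All samples look alike: a grey block 144 by 90 mm, 25 mm high, the sprung pad near the robot, and beyond it a red tag, 70 mm from the pad's centre along the board's +x; neighbours stand 145 mm apart. Which spring stands where changes from run to run
- right_tag (a point): centre of the top face, when fully up, of the red tag of that same sample (right); fixed to the board, 67 mm above the table. The tag's flat top is 26 (x) by 32 (y) mm on an upright strip; at the start it is 0 to 4 mm lower than this point, and fully down it is 18 mm lower
- pad_a (a joint): how far the pad of spring a is pressed down, m: 0 up, 0.022 bottomed (the letters say nothing of the places: spring a stands left, middle or right, anew each run). It springs back by itself. The first 1.2 N or so only overcome the preload; then a push of about 8 N presses the stiffest pad roughly 4 to 5 mm, the next about 9 mm and the softest about 19 mm. 1.5 mm or more counts as a press
- tag_a (a joint): how far the tag of spring a is pushed down, m: 0 to 0.004 (up) at the start, 0.018 fully down at its stop. It slides with about 3 N of friction and stays where it is left; it could also be pulled up (negative values), which is not wanted
- pad_b (a joint): how far the pad of spring b is pressed down, m: 0 up, 0.022 bottomed (the letters say nothing of the places: spring b stands left, middle or right, anew each run). It springs back by itself. The first 1.2 N or so only overcome the preload; then a push of about 8 N presses the stiffest pad roughly 4 to 5 mm, the next about 9 mm and the softest about 19 mm. 1.5 mm or more counts as a press
- tag_b (a joint): how far the tag of spring b is pushed down, m: 0 to 0.004 (up) at the start, 0.018 fully down at its stop. It slides with about 3 N of friction and stays where it is left; it could also be pulled up (negative values), which is not wanted
- pad_c (a joint): how far the pad of spring c is pressed down, m: 0 up, 0.022 bottomed (the letters say nothing of the places: spring c stands left, middle or right, anew each run). It springs back by itself. The first 1.2 N or so only overcome the preload; then a push of about 8 N presses the stiffest pad roughly 4 to 5 mm, the next about 9 mm and the softest about 19 mm. 1.5 mm or more counts as a press
- tag_c (a joint): how far the tag of spring c is pushed down, m: 0 to 0.004 (up) at the start, 0.018 fully down at its stop. It slides with about 3 N of friction and stays where it is left; it could also be pulled up (negative values), which is not wanted
- weight_l_mid (a point): centre of a loose bystander (brass pattern weight, 25 mm diameter, 40 mm tall, standing on the board between the left and middle samples), 20 mm above its foot
- weight_r_mid (a point): centre of a loose bystander (brass pattern weight, 25 mm diameter, 40 mm tall, standing on the board between the middle and right samples), 20 mm above its foot
- mug_mid (a point): centre of a loose bystander (blue mug, 80 mm across, 90 mm tall), 45 mm above its foot
- mango_mid (a point): centre of a loose bystander (orange mango, 72 mm across, 74 mm tall), 37 mm above its foot
- apple_mid (a point): centre of a loose bystander (yellow-green apple, 74 mm across, 64 mm tall), 32 mm above its foot
- spool_mid (a point): centre of a loose bystander (green spool, 36 mm across, 50 mm tall), 25 mm above its foot
- tube_mid (a point): centre of a loose bystander (upright cardboard tube, 52 mm across, 110 mm tall), 55 mm above its foot

How it is judged:
By the outcome, as a careful person would: the job done as asked, in the order asked, and still so for the second after the job is handed in, with the robot touching nothing.
It also fails if it takes over 48 s, if anything falls off the work surface, if the arm or the gripper's body presses on something with over 40 N, if the wrist force passes 120 N, or if a joint passes its speed limit or range.

## Working session

There is one attempt and no reset: what is moved stays moved. The work goes in short steps, Python scripts to look and compute and a tool call to move; the robot and the scene stay as the last step left them, time stands still between calls to the robot, and variables do not carry over. Pictures are saved under pics/ and viewed, about 8 in all and at most 12, crops included, and the job is handed in when it is done.

Besides the shell and the picture viewer there is one more tool, called after "Call:" as name(argument=value, ...), one argument or row to a line, values as JSON. step_arm: Moves the arm, as the interface text tells. Its arguments: {"type":"object","properties":{"increments":{"type":"array"},"force":{"type":"number"}},"required":["increments"]}

```bash
mkdir -p pics; cat > h.py <<'E'
import numpy as np, cv2
from rig import manip
def ray(c,uv,z):
    K=np.array([[c['fx'],0,c['cx']],[0,c['fy'],c['cy']],[0,0,1]])
    R=cv2.Rodrigues(np.array(c['rvec'],float))[0]; t=np.array(c['tvec'],float).reshape(3)
    n=cv2.undistortPoints(np.array(uv,float).reshape(-1,1,2),K,np.array(c['D'],float))[:,0]
    d=np.c_[n,np.ones(len(n))]@R; o=-R.T@t
    return o+d*((z-o[2])/d[:,2])[:,None]
def blobs(img,lo,hi,amin=40):
    hsv=cv2.cvtColor(img,cv2.COLOR_RGB2HSV)
    m=cv2.inRange(hsv,np.array(lo),np.array(hi))
    n,l,s,c=cv2.connectedComponentsWithStats(m)
    return [(c[i].round(1).tolist(),s[i].tolist()) for i in range(1,n) if s[i,4]>amin]
E
python3 - <<'E'
from h import *
import pickle
d={n:manip.get_image(n) for n in("top","side")}
pickle.dump(d,open('im.pkl','wb'))
for n,c in d.items():
    cv2.imwrite(f'pics/{n}0.png',c['img'][:,:,::-1])
    print(n,'red',blobs(c['img'],(0,130,80),(8,255,255)),blobs(c['img'],(172,130,80),(180,255,255)))
print(manip.get_state())
E
```

```text
top red [([334.5, 184.4], [328, 179, 14, 11, 121]), ([39.8, 222.6], [0, 180, 90, 85, 3498]), ([284.9, 197.7], [279, 192, 13, 12, 120]), ([234.6, 211.1], [228, 206, 14, 11, 119])] []
side red [([185.3, 91.7], [161, 73, 48, 32, 215]), ([154.7, 102.4], [145, 97, 18, 11, 41]), ([249.8, 198.3], [244, 193, 13, 13, 89]), ([283.4, 228.1], [277, 222, 14, 14, 105]), ([321.0, 261.5], [314, 255, 15, 15, 123])] []
{'clock': 0.1, 'qpos': array([ 1.22602240e+00,  2.76506822e-01,  1.50599510e+00, -2.83037733e-05,
        1.36073457e+00, -1.20990387e-01]), 'qd': array([ 0.00082815, -0.00117611, -0.00281112,  0.00050181,  0.00018797,
       -0.00166958]), 'effort': array([ 4.51971127e-04, -4.17711246e+01, -2.46400791e+01, -2.72198322e-04,
        5.78854364e-03,  3.90621892e-06]), 'position': array([0.12745042, 0.5602045 , 0.23054501]), 'ee_rot': array([ 0.70256038,  0.07838458,  0.70280959, -0.07952008]), 'contact_force': array([ 0.31925737,  0.29805999, -0.18702268]), 'moment': array([-0.07218795, -0.00419109, -0.00900962]), 'width': 0.08548429131039673}
```

View pics/top0.png

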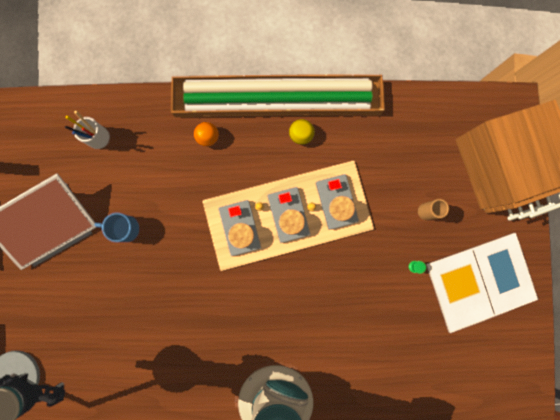

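View pics/side0.png

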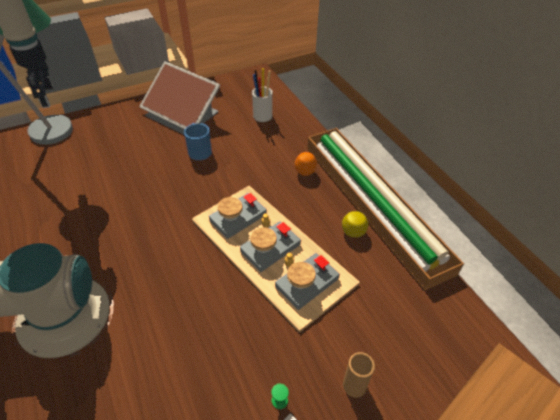

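The top view shows the samples at tags (235,211), (285,198), (334,184) with pads just below each. The robot is at the bottom, so its left is image left. The mug is at (120,228), and the spool and tube are to the right.

```bash
python3 - <<'E'
from h import *
import pickle
d=pickle.load(open('im.pkl','rb'))
c=d['top']; s=d['side']
t=ray(c,[(234.6,211.1),(284.9,197.7),(334.5,184.4)],.065); print('tagtop',t.round(4))
t2=ray(s,[(249.8,198.3),(283.4,228.1),(321,261.5)],.063); print('tagside',t2.round(4))
for n,x in d.items():
    print(n,[b for b in blobs(x['img'],(8,110,150),(17,200,255),150) if b[1][4]<1500])
yaw=lambda P:np.arctan2(*( -(P[0]-P[2])[0],(P[0]-P[2])[1]))
print(yaw(t),yaw(t2),np.linalg.norm(t[0]-t[2]),np.linalg.norm(t2[0]-t2[2]))
cr=np.vstack([cv2.resize(c['img'][150:280,190:390],None,fx=3,fy=3,interpolation=2)])
cv2.imwrite('pics/c.png',cr[:,:,::-1])
print(ray(c,[(240,236),(291,222),(341,208)],.081).round(4), ray(c,[(259,206),(311,207)],.05))
E
```

```text
tagtop [[ 0.5452  0.1046  0.065 ]
 [ 0.5806 -0.0361  0.065 ]
 [ 0.6162 -0.1763  0.065 ]]
tagside [[ 0.5467  0.1072  0.063 ]
 [ 0.5823 -0.0334  0.063 ]
 [ 0.6175 -0.1728  0.063 ]]
top [([283.0, 94.1], [165, 74, 221, 39, 834]), ([297.0, 212.0], [202, 160, 172, 112, 778]), ([306.4, 219.4], [283, 187, 40, 57, 179]), ([342.0, 208.9], [329, 196, 26, 25, 401]), ([432.6, 209.0], [417, 198, 32, 20, 384]), ([258.6, 230.9], [231, 200, 44, 57, 222]), ([291.5, 222.5], [279, 209, 25, 26, 383]), ([240.8, 235.9], [229, 223, 25, 25, 387])]
side [([264.1, 241.7], [192, 185, 168, 145, 1065]), ([262.0, 236.6], [248, 224, 28, 24, 443]), ([299.6, 272.7], [281, 262, 34, 23, 530]), ([360.7, 364.0], [348, 352, 27, 25, 162])]
0.2476293785931904 0.2477782212694678 0.28969944142287984 0.2888119516559341
[[ 0.4753  0.0895  0.081 ]
 [ 0.5115 -0.0509  0.081 ]
 [ 0.548  -0.19    0.081 ]] [[ 0.55978393  0.03668834  0.05      ]
 [ 0.55475789 -0.10999961  0.05      ]]
```

View pics/c.png

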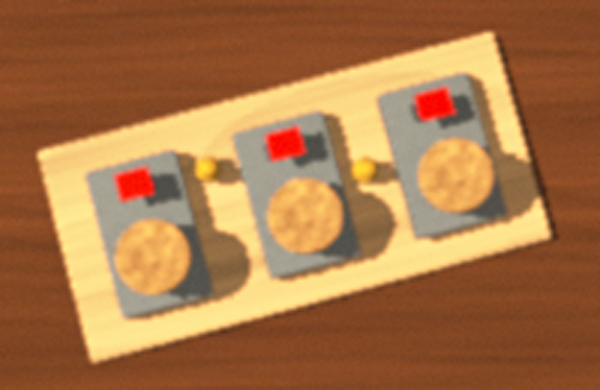

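Call:
step_arm(
  increments=[
    {"grip": 0,"delta_pos": [0.022,-0.0295,0],"twist": 3},
    {"grip": 0,"delta_pos": [0.022,-0.0295,0],"twist": 3},
    {"grip": 0,"delta_pos": [0.022,-0.0295,0],"twist": 3},
    {"grip": 0,"delta_pos": [0.022,-0.0295,0],"twist": 3},
    {"grip": 0,"delta_pos": [0.022,-0.0295,0],"twist": 3},
    {"grip": 0,"delta_pos": [0.022,-0.0295,0],"twist": 3},
    {"grip": 0,"delta_pos": [0.022,-0.0295,0],"twist": 3},
    {"grip": 0,"delta_pos": [0.022,-0.0295,0],"twist": 3},
    {"grip": 0,"delta_pos": [0.022,-0.0295,0],"twist": 3},
    {"grip": 0,"delta_pos": [0.022,-0.0295,0],"twist": 0},
  ],
  force=30,
)

```text
clock: 0.93
position: [0.348, 0.264, 0.2312]
ee_rot: [0.702, -0.088, 0.702, 0.088]
contact_force: [0.4, 0.3, -0.9]
width: 0.0
```

Call:
step_arm(
  increments=[
    {"grip": 0,"delta_pos": [0.0216,-0.0294,0],"twist": 0},
    {"grip": 0,"delta_pos": [0.0216,-0.0294,0],"twist": 0},
    {"grip": 0,"delta_pos": [0.0216,-0.0294,0],"twist": 0},
    {"grip": 0,"delta_pos": [0.0216,-0.0294,0],"twist": 0},
    {"grip": 0,"delta_pos": [0.0216,-0.0294,0],"twist": 0},
    {"grip": 0,"delta_pos": [0.0216,-0.0294,0],"twist": 0},
    {"grip": 0,"delta_pos": [0,0,-0.03],"twist": 0},
    {"grip": 0,"delta_pos": [0,0,-0.03],"twist": 0},
    {"grip": 0,"delta_pos": [0,0,-0.03],"twist": 0},
    {"grip": 0,"delta_pos": [0,0,-0.02],"twist": 0},
  ],
)

```text
clock: 1.77
position: [0.4755, 0.0887, 0.1185]
ee_rot: [0.7, -0.087, 0.703, 0.087]
contact_force: [0.3, 0.5, -1.5]
width: 0.0003
```

Call:
step_arm(
  increments=[
    {"grip": 0,"delta_pos": [0,0,0],"twist": 0},
    {"grip": 0,"delta_pos": [0,0,0],"twist": 0},
    {"grip": 0,"delta_pos": [0,0,0],"twist": 0},
  ],
)

```text
clock: 2.02
position: [0.4782, 0.0894, 0.1224]
ee_rot: [0.702, -0.087, 0.701, 0.087]
contact_force: [0.3, -0.2, 0.2]
width: 0.0001
```

Call:
step_arm(
  increments=[
    {"grip": 0,"delta_pos": [0,0,-0.015],"twist": 0},
    {"grip": 0,"delta_pos": [0,0,-0.015],"twist": 0},
    {"grip": 0,"delta_pos": [0,0,-0.006],"twist": 0},
    {"grip": 0,"delta_pos": [0,0,0],"twist": 0},
    {"grip": 0,"delta_pos": [0,0,0],"twist": 0},
    {"grip": 0,"delta_pos": [0,0,0],"twist": 0},
  ],
)

```text
clock: 2.52
position: [0.4783, 0.0894, 0.0866]
ee_rot: [0.703, -0.087, 0.701, 0.087]
contact_force: [-0.5, 0.6, -0.0]
width: -0.0
```

Call:
step_arm(
  increments=[
    {"grip": 0,"delta_pos": [0,0,-0.004],"twist": 0},
    {"grip": 0,"delta_pos": [0,0,-0.004],"twist": 0},
    {"grip": 0,"delta_pos": [0,0,0],"twist": 0},
    {"grip": 0,"delta_pos": [0,0,0],"twist": 0},
    {"grip": 0,"delta_pos": [0,0,0],"twist": 0},
  ],
)

```text
clock: 2.93
position: [0.4784, 0.0894, 0.0779]
ee_rot: [0.703, -0.087, 0.701, 0.087]
contact_force: [1.5, 0.5, 5.3]
width: 0.0002
```

Call:
step_arm(
  increments=[
    {"grip": 0,"delta_pos": [0,0,-0.003],"twist": 0},
    {"grip": 0,"delta_pos": [0,0,0],"twist": 0},
    {"grip": 0,"delta_pos": [0,0,0],"twist": 0},
    {"grip": 0,"delta_pos": [0,0,0],"twist": 0},
  ],
)

```text
clock: 3.27
position: [0.4783, 0.0894, 0.0748]
ee_rot: [0.703, -0.087, 0.701, 0.087]
contact_force: [1.5, 0.1, 5.4]
width: 0.0001
```

Call:
step_arm(
  increments=[
    {"grip": 0,"delta_pos": [0,0,0],"twist": 0},
    {"grip": 0,"delta_pos": [0,0,0],"twist": 0},
  ],
)

```text
clock: 3.43
position: [0.4783, 0.0894, 0.0749]
ee_rot: [0.703, -0.087, 0.701, 0.087]
contact_force: [1.6, 0.7, 5.7]
width: -0.0004
```

Call:
step_arm(
  increments=[
    {"grip": 0,"delta_pos": [0,0,-0.004],"twist": 0},
    {"grip": 0,"delta_pos": [0,0,0],"twist": 0},
    {"grip": 0,"delta_pos": [0,0,0],"twist": 0},
    {"grip": 0,"delta_pos": [0,0,0],"twist": 0},
    {"grip": 0,"delta_pos": [0,0,0],"twist": 0},
  ],
)

```text
clock: 3.85
position: [0.4783, 0.0894, 0.0712]
ee_rot: [0.703, -0.087, 0.701, 0.087]
contact_force: [1.8, 0.8, 8.6]
width: -0.0002
```

Call:
step_arm(
  increments=[
    {"grip": 0,"delta_pos": [0,0,0],"twist": 0},
  ],
)

```text
clock: 3.93
position: [0.4783, 0.0893, 0.0712]
ee_rot: [0.703, -0.087, 0.701, 0.087]
contact_force: [1.5, 0.8, 7.7]
width: -0.0001
```

Call:
step_arm(
  increments=[
    {"grip": 0,"delta_pos": [0,0,0.01],"twist": 0},
    {"grip": 0,"delta_pos": [0,0,0.02],"twist": 0},
    {"grip": 0,"delta_pos": [0,0,0.02],"twist": 0},
    {"grip": 0,"delta_pos": [0.018,-0.0352,0],"twist": 0},
    {"grip": 0,"delta_pos": [0.017,-0.0352,0],"twist": 0},
    {"grip": 0,"delta_pos": [0,-0.0352,0],"twist": 0},
    {"grip": 0,"delta_pos": [0,-0.0352,0],"twist": 0},
    {"grip": 0,"delta_pos": [0,0,0],"twist": 0},
    {"grip": 0,"delta_pos": [0,0,0],"twist": 0},
  ],
)

```text
clock: 4.68
position: [0.511, -0.0529, 0.1193]
ee_rot: [0.701, -0.085, 0.703, 0.086]
contact_force: [-0.1, 0.4, 0.1]
width: -0.0003
```

Call:
step_arm(
  increments=[
    {"grip": 0,"delta_pos": [0,0,-0.015],"twist": 0},
    {"grip": 0,"delta_pos": [0,0,-0.015],"twist": 0},
    {"grip": 0,"delta_pos": [0,0,-0.006],"twist": 0},
    {"grip": 0,"delta_pos": [0,0,-0.004],"twist": 0},
    {"grip": 0,"delta_pos": [0,0,-0.004],"twist": 0},
    {"grip": 0,"delta_pos": [0,0,-0.003],"twist": 0},
    {"grip": 0,"delta_pos": [0,0,0],"twist": 0},
    {"grip": 0,"delta_pos": [0,0,0],"twist": 0},
    {"grip": 0,"delta_pos": [0,0,0],"twist": 0},
    {"grip": 0,"delta_pos": [0,0,0],"twist": 0},
  ],
)

```text
clock: 5.52
position: [0.5104, -0.05, 0.0746]
ee_rot: [0.701, -0.087, 0.703, 0.088]
contact_force: [-5.4, 1.7, 12.3]
width: -0.0
```

Call:
step_arm(
  increments=[
    {"grip": 0,"delta_pos": [0,0,0],"twist": 0},
  ],
)

```text
clock: 5.6
position: [0.5104, -0.05, 0.0746]
ee_rot: [0.701, -0.087, 0.703, 0.088]
contact_force: [-5.3, 0.5, 10.6]
width: -0.0001
```

Call:
step_arm(
  increments=[
    {"grip": 0,"delta_pos": [0,0,0.008],"twist": 0},
    {"grip": 0,"delta_pos": [0,0,0.02],"twist": 0},
    {"grip": 0,"delta_pos": [0,0,0.02],"twist": 0},
    {"grip": 0,"delta_pos": [0.018,-0.035,0],"twist": 0},
    {"grip": 0,"delta_pos": [0.018,-0.035,0],"twist": 0},
    {"grip": 0,"delta_pos": [0,-0.035,0],"twist": 0},
    {"grip": 0,"delta_pos": [0,-0.035,0],"twist": 0},
    {"grip": 0,"delta_pos": [0,0,0],"twist": 0},
    {"grip": 0,"delta_pos": [0,0,0],"twist": 0},
    {"grip": 0,"delta_pos": [0,0,0],"twist": 0},
  ],
)

```text
clock: 6.43
position: [0.5481, -0.1908, 0.1214]
ee_rot: [0.702, -0.087, 0.702, 0.088]
contact_force: [0.2, 0.2, -0.1]
width: -0.0003
```

Call:
step_arm(
  increments=[
    {"grip": 0,"delta_pos": [0,0,0],"twist": 0},
    {"grip": 0,"delta_pos": [0,0,0],"twist": 0},
    {"grip": 0,"delta_pos": [0,0,0],"twist": 0},
  ],
)

```text
clock: 6.68
position: [0.5482, -0.1902, 0.1215]
ee_rot: [0.702, -0.088, 0.702, 0.088]
contact_force: [0.9, 0.7, -0.3]
width: 0.0001
```

Call:
step_arm(
  increments=[
    {"grip": 0,"delta_pos": [0,0,-0.015],"twist": 0},
    {"grip": 0,"delta_pos": [0,0,-0.015],"twist": 0},
    {"grip": 0,"delta_pos": [0,0,-0.006],"twist": 0},
    {"grip": 0,"delta_pos": [0,0,-0.004],"twist": 0},
    {"grip": 0,"delta_pos": [0,0,-0.004],"twist": 0},
    {"grip": 0,"delta_pos": [0,0,-0.003],"twist": 0},
    {"grip": 0,"delta_pos": [0,0,0],"twist": 0},
    {"grip": 0,"delta_pos": [0,0,0],"twist": 0},
    {"grip": 0,"delta_pos": [0,0,0],"twist": 0},
    {"grip": 0,"delta_pos": [0,0,0],"twist": 0},
  ],
)

```text
clock: 7.52
position: [0.5485, -0.1915, 0.0749]
ee_rot: [0.702, -0.087, 0.701, 0.087]
contact_force: [-0.8, 1.8, 3.1]
width: -0.0
```

Call:
step_arm(
  increments=[
    {"grip": 0,"delta_pos": [0,0,-0.004],"twist": 0},
    {"grip": 0,"delta_pos": [0,0,0],"twist": 0},
    {"grip": 0,"delta_pos": [0,0,0],"twist": 0},
    {"grip": 0,"delta_pos": [0,0,0],"twist": 0},
  ],
)

```text
clock: 7.85
position: [0.5488, -0.1918, 0.0706]
ee_rot: [0.702, -0.087, 0.701, 0.087]
contact_force: [0.3, 1.9, 4.9]
width: 0.0
```

Forces at about 6 mm of travel were 5.6 N on the left, 11 N in the middle and 3.1 N on the right. The right one is the softest, so I'll push the right tag.

Call:
step_arm(
  increments=[
    {"grip": 0,"delta_pos": [0,0,0.01],"twist": 0},
    {"grip": 0,"delta_pos": [0,0,0.02],"twist": 0},
    {"grip": 0,"delta_pos": [0,0,0.02],"twist": 0},
    {"grip": 0,"delta_pos": [0.034,0.008,0],"twist": 0},
    {"grip": 0,"delta_pos": [0.034,0.008,0],"twist": 0},
    {"grip": 0,"delta_pos": [0,0,0],"twist": 0},
    {"grip": 0,"delta_pos": [0,0,0],"twist": 0},
    {"grip": 0,"delta_pos": [0,0,0],"twist": 0},
    {"grip": 0,"delta_pos": [0,0,0],"twist": 0},
    {"grip": 0,"delta_pos": [0,0,0],"twist": 0},
  ],
)

```text
clock: 8.68
position: [0.615, -0.1757, 0.1202]
ee_rot: [0.701, -0.087, 0.702, 0.087]
contact_force: [-0.1, 0.0, 0.1]
width: -0.0001
```

Call:
step_arm(
  increments=[
    {"grip": 0,"delta_pos": [0,0,-0.015],"twist": 0},
    {"grip": 0,"delta_pos": [0,0,-0.015],"twist": 0},
    {"grip": 0,"delta_pos": [0,0,-0.015],"twist": 0},
    {"grip": 0,"delta_pos": [0,0,-0.006],"twist": 0},
    {"grip": 0,"delta_pos": [0,0,-0.004],"twist": 0},
    {"grip": 0,"delta_pos": [0,0,-0.004],"twist": 0},
    {"grip": 0,"delta_pos": [0,0,0],"twist": 0},
    {"grip": 0,"delta_pos": [0,0,0],"twist": 0},
    {"grip": 0,"delta_pos": [0,0,0],"twist": 0},
    {"grip": 0,"delta_pos": [0,0,0],"twist": 0},
  ],
)

```text
clock: 9.52
position: [0.6168, -0.1757, 0.0619]
ee_rot: [0.702, -0.087, 0.701, 0.087]
contact_force: [-0.1, -0.4, -0.3]
width: -0.0
```

Call:
step_arm(
  increments=[
    {"grip": 0,"delta_pos": [0,0,-0.004],"twist": 0},
    {"grip": 0,"delta_pos": [0,0,-0.004],"twist": 0},
    {"grip": 0,"delta_pos": [0,0,-0.003],"twist": 0},
    {"grip": 0,"delta_pos": [0,0,0],"twist": 0},
    {"grip": 0,"delta_pos": [0,0,0],"twist": 0},
    {"grip": 0,"delta_pos": [0,0,0],"twist": 0},
  ],
)

```text
clock: 10.02
position: [0.6158, -0.1753, 0.0499]
ee_rot: [0.701, -0.087, 0.702, 0.088]
contact_force: [-0.3, -0.1, -0.5]
width: 0.0
```

Call:
step_arm(
  increments=[
    {"grip": 0,"delta_pos": [0,0,-0.002],"twist": 0},
  ],
)

```text
clock: 10.1
position: [0.6158, -0.1754, 0.0489]
ee_rot: [0.701, -0.087, 0.702, 0.087]
contact_force: [-4.8, 1.7, 20.0]
width: -0.0
```

Call:
step_arm(
  increments=[
    {"grip": 0,"delta_pos": [0,0,-0.001],"twist": 0},
    {"grip": 0,"delta_pos": [0,0,0],"twist": 0},
    {"grip": 0,"delta_pos": [0,0,0],"twist": 0},
  ],
)

```text
clock: 10.35
position: [0.6158, -0.1754, 0.049]
ee_rot: [0.702, -0.087, 0.702, 0.087]
contact_force: [-2.7, 0.3, 9.9]
width: 0.0002
```

It hit a firm stop at z = 0.049. Now I'll rise, move clear and check.

Call:
step_arm(
  increments=[
    {"grip": 0,"delta_pos": [0,0,0.01],"twist": 0},
    {"grip": 0,"delta_pos": [0,0,0.03],"twist": 0},
    {"grip": 0,"delta_pos": [0,0,0.04],"twist": 0},
    {"grip": 0,"delta_pos": [0,0,0.04],"twist": 0},
    {"grip": 0,"delta_pos": [0,0,0.04],"twist": 0},
    {"grip": 0,"delta_pos": [0,0,0.04],"twist": 0},
    {"grip": 0,"delta_pos": [-0.03,-0.02,0],"twist": 0},
    {"grip": 0,"delta_pos": [-0.03,-0.02,0],"twist": 0},
    {"grip": 0,"delta_pos": [-0.03,-0.02,0],"twist": 0},
    {"grip": 0,"delta_pos": [-0.03,-0.02,0],"twist": 0},
  ],
)

```text
clock: 11.18
position: [0.4948, -0.2558, 0.2476]
ee_rot: [0.702, -0.088, 0.702, 0.088]
contact_force: [0.4, -0.5, 0.2]
width: 0.0001
```

Call:
step_arm(
  increments=[
    {"grip": 0,"delta_pos": [-0.03,-0.025,0],"twist": 0},
    {"grip": 0,"delta_pos": [-0.03,-0.025,0],"twist": 0},
    {"grip": 0,"delta_pos": [-0.03,-0.025,0],"twist": 0},
    {"grip": 0,"delta_pos": [-0.03,-0.025,0],"twist": 0},
    {"grip": 0,"delta_pos": [-0.02,-0.025,0],"twist": 0},
    {"grip": 0,"delta_pos": [0,-0.025,0],"twist": 0},
    {"grip": 0,"delta_pos": [0,0,0],"twist": 0},
    {"grip": 0,"delta_pos": [0,0,0],"twist": 0},
    {"grip": 0,"delta_pos": [0,0,0],"twist": 0},
  ],
)

```text
clock: 11.93
position: [0.3728, -0.392, 0.2465]
ee_rot: [0.695, -0.081, 0.711, 0.072]
contact_force: [-0.0, 0.3, -0.5]
width: -0.0
```

```bash
python3 - <<'E'
from h import *
import pickle
o=pickle.load(open('im.pkl','rb'))
out=[]
for n in("top","side"):
    c=manip.get_image(n)
    print(n,blobs(c['img'],(0,130,80),(8,255,255)))
    if n=="side":
        a=[x['img'][170:340,180:370] for x in(o[n],c)]
        cv2.imwrite('pics/cmp.png',cv2.resize(np.hstack(a),None,fx=2.1,fy=2.1,interpolation=2)[:,:,::-1])
    cv2.imwrite(f'pics/{n}1.png',c['img'][:,:,::-1])
E
```

```text
top [([39.6, 222.7], [0, 180, 91, 85, 3491]), ([333.6, 185.2], [327, 180, 14, 11, 116]), ([285.0, 197.7], [279, 192, 13, 12, 120]), ([234.6, 211.0], [228, 206, 14, 11, 118])]
side [([198.7, 93.9], [191, 85, 18, 20, 86]), ([320.8, 265.5], [314, 259, 15, 14, 124])]
```

View pics/cmp.png

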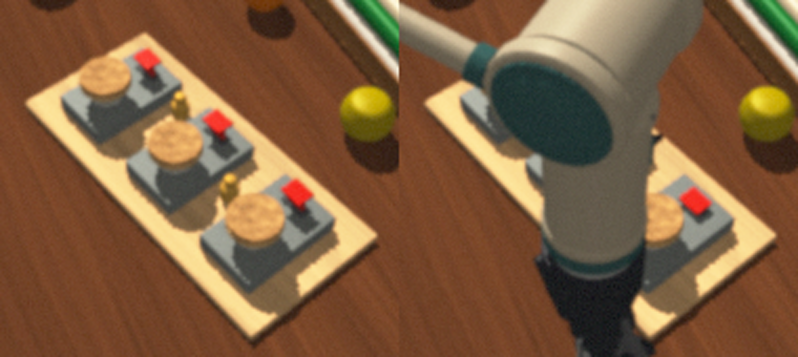

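View pics/top1.png

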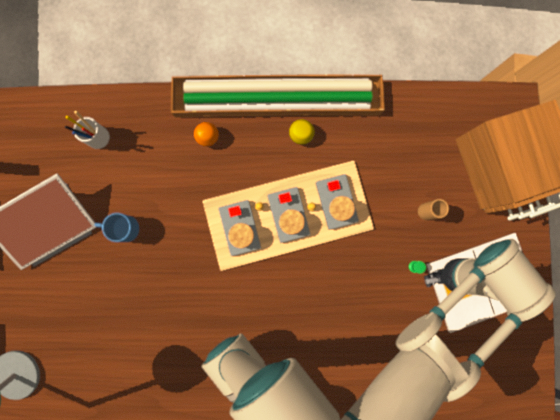

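The side crop shows the right tag about 4 px lower, near the block. In the top view, the left tag (235,211), middle tag (285,198) and the loose things are unmoved, and the gripper is well clear above. I'm handing in.

```bash
python3 -c "
from rig import manip
print(manip.sign_off())"
```

```text
the job is handed in; nothing more can be done
None
```

I pressed the three cork pads from left to right with shut fingertips, letting each rise before the next, then pushed down the right tag because that spring was the softest. The job is handed in; the arm's clock read about 12 s.

| Sample | Force at about 6 mm | Force at about 10 mm |
|---|---|---|
| Left | 5.6 N | 8 N |
| Middle | 11 N | not pressed this far |
| Right | 3.1 N | 4.9 N |

**Right tag:** it stopped hard with the fingertips at z = 0.049 m, the height given for fully down, at a peak of 20 N. At 0.062 and 0.050 m, before the stop, I felt no force. The side picture afterwards shows the tag about 4 px lower, which fits the full travel.

**Other two tags and loose objects:** in the final top picture the left and middle tags have not moved, and the loose things appear to stand where they were.

**Not confirmed:** the arm hid the left and middle samples in the final side picture, so only the top view backs those tags being up.

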